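# Hang the T-driver back between its neighbours and shut the keeper

## Robot

A 6-joint arm with a two-finger parallel gripper is mounted at the origin on the work surface. World frame = base frame: x ahead of the robot, y to its left, z up, the work surface at z = 0. Lengths are in m, angles in rad, forces in N, time in s.
With the tool pointing down it reaches from about 0.25 to 0.725 m from the base axis. Payload 4 kg.
Tool frame: the origin (TCP) lies on the centre line of the jaws, within the pads' length; the fingertips stand ahead of it and the grasp point (between the pads) lies 11 mm behind it (bot.tip_extent is the z of the fingertips in the tool frame, in m); z points along the fingers, y is the direction in which the jaws open and shut (so a half turn about z gives the same grasp; the last joint's range is limited). The gripper opens to 85 mm and grips with 20 to 120 N. Pads are 22 mm wide; open, the fingers measure 114 mm over their backs; the gripper's body (76 mm by 85 mm) begins 54 mm behind the grasp point. The pads swing forward as they close: fully open they stand 13 mm farther back than shut.
Start: joints at [1.128, 0.241, 0.005, 1.335, 0, 1.571], TCP at [0.214, 0.452, 0.239] pointing down, gripper open.
Joint ranges: [-2.72, 2.72], [-1.05, 1.87], [-1.09, 1.28], [-1.99, 2.15], [-1.42, 1.44], [-3.14, 3.14]. Speed limits (rad/s): [2.79, 2.79, 3.14, 3.14, 3.14, 3.14].

## Interface

Orientations are given as a unit quaternion [x, y, z, w].
In Python, from workcell import bot gives the robot as it stands.
- The arm moves only by the shell command python3 -m jog 'ROWS'. ROWS is JSON, a list that holds one entry, the list of rows, each a list of 7 numbers: the shift along the world's x, y, z in m, then the turn, a rotation vector about the world's x, y, z in degrees, then the closure in counts, from 0 (fully open) to 255 (shut). In form: [[[tx, ty, tz, ax, ay, az, fingers], ...]]. A call has 1 to 10 rows; each row is the pose to reach, as a shift and turn from the pose commanded when the call began; what a row does not reach only later rows make up. A row lasts 1/12 s, in which the tool goes at most 41.7 mm and 7.16 degrees, less where a joint would pass 70% of its speed; a pose out of reach is approached as far as the arm can. A call with a gripper value outside its range is refused whole. The fingers move at their own pace and stop on an object; the grip force is fixed at half the most. Time passes only in rows, so rows that repeat a pose let the fingers close. It gives the time, the measured TCP pose, the force and the opening at its end, in the units of the state.
- bot.get_obs(): the state, without advancing time (a new reading comes with each control period).
- bot.camera(name): name is "scene" or "top" or "wrist"; returns the picture (384x512x3 uint8, blue, green, red); there is no depth.
- bot.camera_model(name): a dict with "K" (3x3 intrinsics, pixels), "T" (4x4, takes a point from camera to world coordinates). Camera axes: x right, y down, z forward; pixel columns grow to the right and rows downward; lengths in m; the calibration is good to about 2 mm. A picture is of the moment at which its call begins: read the wrist's pose just before it. camera_model takes no time and is no camera call; for the wrist camera it gives the pose at the moment of the call.
- bot.job_done(): hands the job in, once; it reports no verdict.
The state is a dict: "clock": time; "joint_pos": joint angles; "joint_vel": joint speeds; "tau": joint torques, N m; "eef_pos": TCP position; "tool_rot": TCP orientation; "ft_force": force on the tool from outside, world axes, zero at the start; "ft_torque": the same for the moment, N m; "grip_width": finger opening in m.
Only numpy, scipy, OpenCV 4.12 (cv2) and the standard library are available. Lean on these libraries where they do the work, as an engineer would, in place of code of your own. Each camera call takes 0.05 s, during which the arm holds its last target. There are 200 camera calls.

## Task

Put the T-handled driver that stands in the drilled block back on the free middle hook pair of the rack, hanging straight down by its crossbar between the two tools already there. First swing that hook's keeper arm wide open, and once the driver hangs, let go and swing the keeper fully shut in front of it. Do not knock the two hanging neighbours, the screwdriver in the block or the bottle.

Things in the scene. Friction and masses are not known exactly. Their poses are not given: they have to be found in the camera images.
- driver_bar (a point): Centre of the black crossbar of the T-handled driver to be hung: 96 mm long (own y), 18 mm thick (own x), 22 mm high (own z, up). It stands loosely upright in one hole of the block, this point 165 mm above the bench. A half turn makes no difference. About 0.2 kg.
- driver_tip (a point): Lower end of the driver's steel shaft, 150 mm below its crossbar's centre. The shaft is 9 mm in diameter, with a short 18 mm collar under the crossbar and a socket 13 mm in diameter over the lowest 30 mm.
- slot (a point): Middle of the free hook pair on the fixed rack: the crossbar's centre when hung (216 mm above the bench). Own x points into the rack from its open front, y left along it, z up. Two level prongs run along x at y = -24 and +24 mm, 8 mm wide (40 mm between), tops 11 mm below this point. The crossbar lies across both, its centre 21 mm before to 60 mm behind this point.
- lips (a point): Top of the upturned lips at the prongs' front ends, midway between the two: 34 mm before the slot point and 3 mm above it; each lip is 8 mm thick. The driver comes in over the lips with its shaft between the prongs, from the front.
- strip (a point): Middle of the top edge of the blue strip that carries the prongs, 400 mm long, 8 mm thick, 225 mm above the bench; its front face is 70 mm behind the slot point. Hook pairs like the free one, 112 mm to either side of it, carry the neighbours, with keepers fixed shut. The rack's base plate below is 12 mm high.
- keeper (a joint): Angle of the middle hook's keeper, rad. 0: shut, the arm lies along -y of the slot across both prong ends. It grows as the free end swings out, away from the rack; 1.57: arm straight out along -x of the slot; stop at 1.95. Starts at 0 to 0.4. Turns level and stays where left (friction 0.03 N m). A finger lowered between the prongs behind it can push it out.
- keeper_hinge (a point): Pivot of the keeper, at the tip of the left (+y) prong: 44 mm before, 24 mm left of and 16 mm below the slot point. The keeper arm is a steel plate 58 mm long, 6 mm thick and 30 mm high, centred in height at this point (its top 215 mm above the bench, 4 mm below the lips' top).
- keeper_end (a point): Free end of the keeper arm, half-way up, 58 mm from the pivot.
- hammer_head (a point): Centre of the head of a hammer hanging on a neighbouring hook pair, left or right. Head 94 mm long (own y), 22 mm thick and high; wooden handle up to 22 mm in diameter reaching 170 mm below. Leave alone.
- spanner_bar (a point): Centre of the crossbar (96 x 18 x 22 mm, as the driver's) of a T-handled socket spanner hanging on the other neighbouring hook pair; 135 mm long, socket 20 mm in diameter. Leave alone.
- block_top (a point): Centre of the top face of the fixed aluminium block, 55 mm high, 70 mm (own x) by 150 mm (own y). Two holes, 14 mm wide and 40 mm deep, at y = -42 and +42 mm; the driver stands in one and the screwdriver in the other.
- screwdriver_mid (a point): Centre of the handle of a straight screwdriver standing upright in the other hole of the block: grey handle 26 to 28 mm in diameter, 80 mm long, its top about 175 mm above the bench. Leave alone.
- bottle_mid (a point): Centre of an upright white bottle, 44 mm in diameter, 105 mm high, standing on the bench between block and rack. Leave alone.
Things that resemble listed ones, but are neither listed nor needed, are in the scene too. Leave any pink or yellow look-alike of the part that bears driver_bar alone.

How it is judged:
On the way, in this order (a step that is already met when the one before it is completed fails the run):
1. the keeper of the middle hook is swung wide open (more than 1.2 rad) (value of joint keeper above 1.2 rad), for 0.2 s.
2. the driver hangs by its crossbar on the middle hook pair, the keeper still open (x of driver_bar in the frame of slot between -0.027 and 0.066 m and y of driver_bar in the frame of slot between -0.018 and 0.018 m and z of driver_bar in the frame of slot between -0.005 and 0.005 m and angle between driver_bar's own z axis and vertical below 0.12 rad and angle between the y axis of driver_bar and the y axis of slot, either way round below 0.3 rad and value of joint keeper above 0.6 rad), for 0.2 s.
At the end, for the whole second after the job is handed in: The driver hangs by its crossbar on both middle prongs (height within 5 mm, centred within 18 mm, upright within 0.12 rad, square within 0.3 rad), the keeper is shut within 0.2 rad, and the neighbours, screwdriver and bottle are within 20 mm of where they were (x of driver_bar in the frame of slot between -0.027 and 0.066 m and y of driver_bar in the frame of slot between -0.018 and 0.018 m and z of driver_bar in the frame of slot between -0.005 and 0.005 m and angle between driver_bar's own z axis and vertical below 0.12 rad and angle between the y axis of driver_bar and the y axis of slot, either way round below 0.3 rad and value of joint keeper below 0.2 rad and distance of each of hammer_head, spanner_bar, screwdriver_mid, bottle_mid from where it was at the start of the episode below 0.02 m); the robot touches nothing.
It fails at once if the hammer is knocked (moved over 20 mm or swung over 0.25 rad) (distance of hammer_head from where it was at the start of the episode above 0.02 m or angle between hammer_head's own z axis and vertical above 0.25 rad).
It fails at once if the hanging T-handled spanner is knocked (moved over 20 mm or swung over 0.25 rad) (distance of spanner_bar from where it was at the start of the episode above 0.02 m or angle between spanner_bar's own z axis and vertical above 0.25 rad).
It fails at once if the screwdriver is disturbed (over 20 mm) (distance of screwdriver_mid from where it was at the start of the episode above 0.02 m).
It fails at once if the bottle is disturbed (over 20 mm or tipped) (distance of bottle_mid from where it was at the start of the episode above 0.02 m or angle between bottle_mid's own z axis and vertical above 0.3 rad).
It also fails if it takes over 70 s, if anything falls off the work surface, if the arm or the gripper's body presses on something with over 40 N, if the wrist force passes 120 N, or if a joint passes its speed limit or range.

## Working session

There is one attempt and no reset: what is moved stays moved. The work goes in short steps, Python scripts to look and compute and a shell command to move; the robot and the scene stay as the last step left them, time stands still between calls to the robot, and variables do not carry over. Pictures are saved under pics/ and viewed, about 8 in all and at most 12, crops included, and the job is handed in when it is done.

```bash
mkdir -p pics; ls
cat > h.py <<'E'
import numpy as np,cv2
from workcell import bot
def ray(m,u,v):
    K,T=np.array(m["K"]),np.array(m["T"]); d=T[:3,:3]@np.linalg.solve(K,[u,v,1.]); return T[:3,3],d
def onz(m,u,v,z):
    o,d=ray(m,u,v); return o+d*(z-o[2])/d[2]
def proj(m,p):
    K,T=np.array(m["K"]),np.array(m["T"]); q=K@(T[:3,:3].T@(np.array(p)-T[:3,3])); return q[:2]/q[2]
E
python3 - <<'E'
from h import *
o=bot.get_obs();print(o["clock"],o["eef_pos"],o["tool_rot"],bot.tip_extent)
for n in("top","scene"):
    im=bot.camera(n);cv2.imwrite(f"pics/{n}0.png",im);m=bot.camera_model(n);print(n,np.round(m["K"],1).tolist(),np.round(m["T"],3).tolist())
a=cv2.imread("pics/top0.png");cv2.imwrite("pics/top0b.png",cv2.resize(a,(800,600),interpolation=cv2.INTER_CUBIC))
a=cv2.imread("pics/scene0.png");cv2.imwrite("pics/scene0b.png",cv2.resize(a,(800,600),interpolation=cv2.INTER_CUBIC))
E
```

```text
pics
0.0 [0.21400273 0.45122133 0.23840196] [ 2.19611867e-01  9.75586776e-01 -1.01214832e-03 -2.14708740e-04] 0.008
top [[358.9, 0.0, 259.9], [0.0, 358.9, 198.3], [0.0, 0.0, 1.0]] [[-0.009, -0.998, 0.06, 0.469], [-1.0, 0.007, -0.017, 0.116], [0.017, -0.06, -0.998, 1.172], [0.0, 0.0, 0.0, 1.0]]
scene [[379.7, 0.0, 254.1], [0.0, 379.7, 186.8], [0.0, 0.0, 1.0]] [[-0.751, 0.46, -0.474, 1.049], [0.66, 0.51, -0.551, 0.69], [-0.011, -0.727, -0.687, 0.907], [0.0, 0.0, 0.0, 1.0]]
```

View pics/top0b.png

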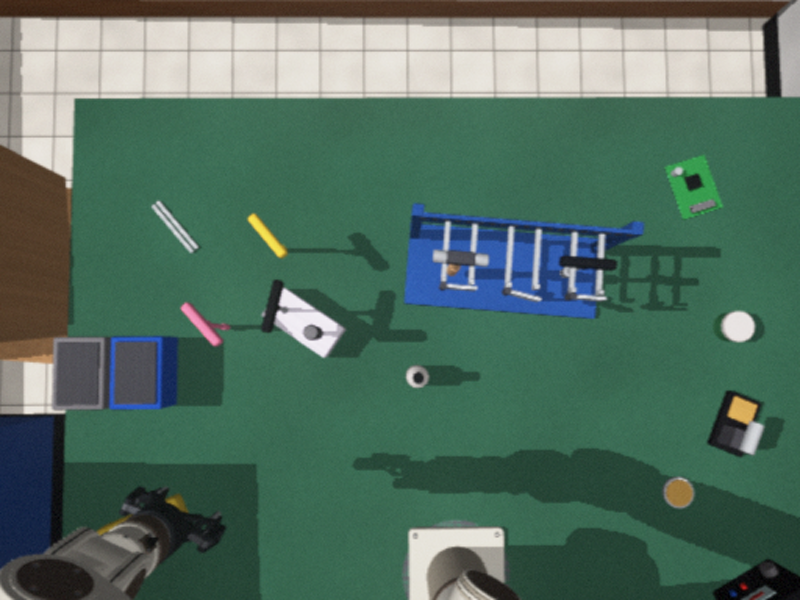

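View pics/scene0b.png

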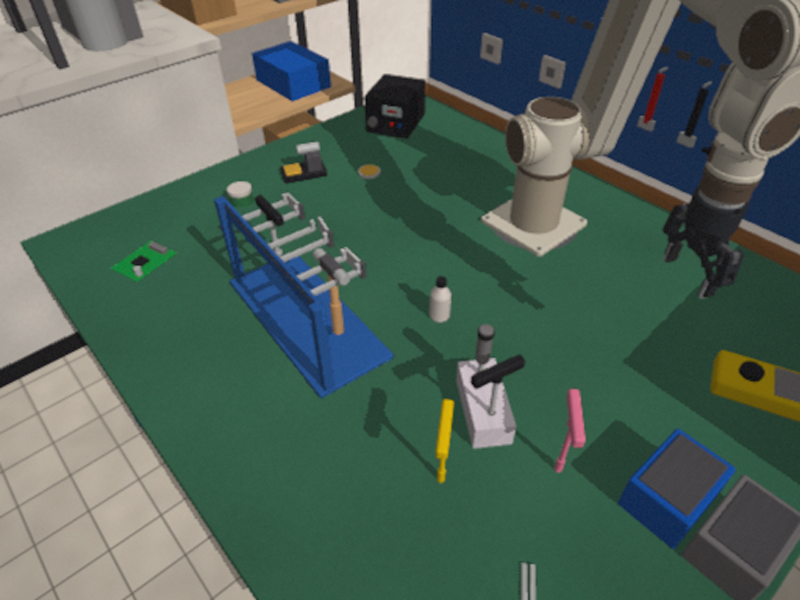

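The top view (800x600) shows the driver's bar near (272,306), the screwdriver at (313,332), the bottle at (417,377) and the free middle prongs near x 510–538, y 228–295. The keeper is nearly shut. Next I'll make an enlarged composite to measure from.

Run:
```python
from h import *
t=cv2.imread("pics/top0.png");s=cv2.imread("pics/scene0.png")
up=lambda a,f:cv2.resize(a,None,fx=f,fy=f,interpolation=cv2.INTER_CUBIC)
c=np.zeros((600,800,3),np.uint8)
a=up(t[125:210,255:415],5)[:,:800];c[:a.shape[0]][:,:a.shape[1]]=a[:425]
b=up(t[170:235,160:225],2.6);c[428:428+b.shape[0],:b.shape[1]]=b
b=up(s[120:190,135:240],2.4);c[428:596,180:180+b.shape[1]]=b
cv2.imwrite("pics/comp.png",c)
m=bot.camera_model("top")
g=t.max(2)
k=((g<60)).astype(np.uint8);k[:, :160]=0;k[:,190:]=0;k[:175]=0;k[220:]=0
cs,_=cv2.findContours(k,0,2);q=max(cs,key=cv2.contourArea);r=cv2.minAreaRect(q);print(r)
bx=cv2.boxPoints(r)
for z in(.165,.176):print(z,[onz(m,u,v,z).round(4).tolist()[:2] for u,v in bx],onz(m,*r[0],z).round(4))
```

```text
((174.44302368164062, 195.6165771484375), (7.583900451660156, 33.44041442871094), 14.743562698364258)
0.165 [[0.4963, 0.3598], [0.587, 0.3366], [0.5814, 0.316], [0.4907, 0.3393]] [0.5387 0.3379 0.165 ]
0.176 [[0.496, 0.3571], [0.5857, 0.3342], [0.5802, 0.3138], [0.4905, 0.3369]] [0.538  0.3355 0.176 ]
```

View pics/comp.png

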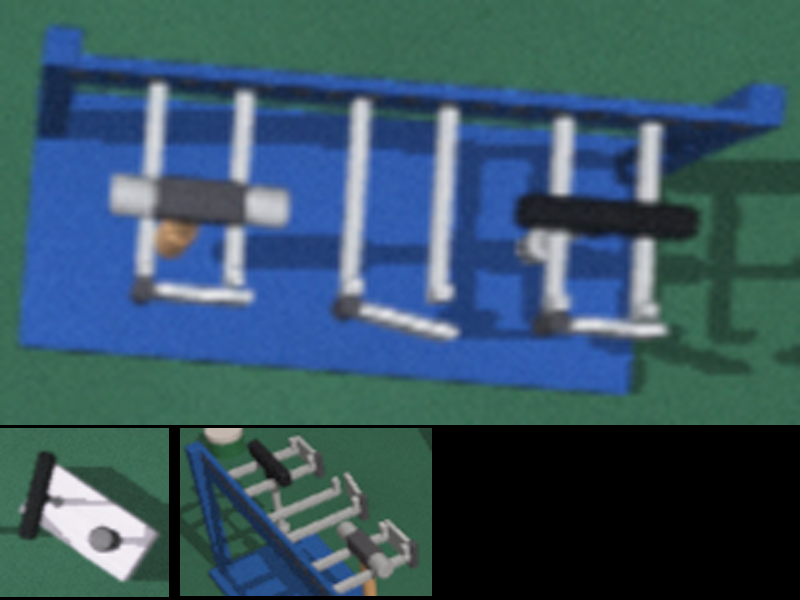

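Run:
```python
from h import *
m=bot.camera_model("top")
P=lambda u,v,z:onz(m,255+(u+.5)/5-.5,125+(v+.5)/5-.5,z)
sl,sr=P(85,64,.225),P(750,108,.225)
dy=sl-sr;print("strip y dir deg",np.degrees(np.arctan2(dy[1],dy[0])),np.linalg.norm(dy))
for a,b in(((361,100),(350,285)),((448,108),(440,290))):
    p,q=P(*a,.205),P(*b,.205);d=p-q;print("prong",p.round(4),q.round(4),np.degrees(np.arctan2(d[1],d[0])))
L,R=P(350,287,.219),P(441,293,.219);print("lips",L,R,np.linalg.norm(L-R))
h=P(347,306,.215);e=P(455,332,.215);d=e-h;print("hinge",h,"end",e,np.linalg.norm(d),np.degrees(np.arctan2(d[1],d[0])))
th=np.arctan2(dy[1],dy[0])-np.pi/2
x=np.array([np.cos(th),np.sin(th),0]);y=np.array([-x[1],x[0],0])
print("th",np.degrees(th),"slot from lips",(L+R)/2+x*.034,"from hinge",h+x*.044-y*.024)
bt=onz(m,417*.64,374*.64,.105);print("bottle",bt)
sd=onz(m,160+104/2.6,170+110/2.6,.175);print("scr",sd)
print("hammer",P(200,200,.22),"spanner",P(607,216,.227))
for z in (.17,):
    a=onz(m,174.443,195.617,z);print("driver",a)
```

```text
strip y dir deg 85.90578220466311 0.3582803376891144
prong [ 0.6727 -0.085   0.205 ] [ 0.5711 -0.077   0.205 ] -4.506182815881762
prong [ 0.6681 -0.1327  0.205 ] [ 0.5681 -0.1261  0.205 ] -3.7992166917284598
lips [ 0.56856662 -0.07422807  0.219     ] [ 0.56500833 -0.12308115  0.219     ] 0.0489824992904465
hinge [ 0.55874107 -0.07320928  0.215     ] end [ 0.54431201 -0.13116489  0.215     ] 0.05972479032865371 -103.98054822929939
th -4.09421779533689 slot from lips [ 0.60070071 -0.1010821   0.219     ] from hinge [ 0.60091526 -0.10028949  0.215     ]
bottle [0.41108057 0.07779332 0.105     ]
scr [0.49116323 0.26494078 0.175     ]
hammer [0.61582247 0.00567966 0.22      ] spanner [ 0.60485587 -0.21093268  0.227     ]
driver [0.53838188 0.33684464 0.17      ]
```

Slot is about (0.601, -0.101), with rack yaw -4.1°. The hinge and lips both give this, and the keeper reads about 0.17 rad. I'm moving with shut fingers to above the gap behind the keeper.

```bash
python3 -m jog '[[[0,0,0.04,0,0,0,255],[0.373,-0.549,0.06,0,0,-68.7,255],[0.373,-0.549,0.06,0,0,-68.7,255],[0.373,-0.549,0.06,0,0,-68.7,255],[0.373,-0.549,0.06,0,0,-68.7,255],[0.373,-0.549,0.06,0,0,-68.7,255],[0.373,-0.549,0.06,0,0,-68.7,255],[0.373,-0.549,0.06,0,0,-68.7,255],[0.373,-0.549,0.06,0,0,-68.7,255],[0.373,-0.549,0.06,0,0,-68.7,255]]]'
python3 -c "
from h import *
o=bot.get_obs();print(o['clock'],o['eef_pos'],o['tool_rot'],o['joint_pos'])"
```

```text
clock: 0.93
eef_pos: [0.4254, 0.1397, 0.2905]
tool_rot: [0.708, 0.706, -0.0, -0.0]
ft_force: [1.0, 0.2, -0.2]
grip_width: 0.0001
0.9333 [0.42535615 0.13974511 0.29046442] [ 7.08231746e-01  7.05980004e-01 -1.17203166e-04 -1.21276507e-04] [ 3.17353985e-01  1.19381089e-01 -1.14367917e-02  1.44029689e+00
  1.11223719e-04  1.89133474e+00]
```

```bash
python3 -m jog '[[[0.13,-0.19,0.01,0,0,0,255],[0.13,-0.19,0.01,0,0,0,255],[0.13,-0.19,0.01,0,0,0,255],[0.13,-0.19,0.01,0,0,0,255],[0.13,-0.19,0.01,0,0,0,255],[0.13,-0.19,0.01,0,0,0,255],[0.13,-0.19,0.01,0,0,0,255],[0.13,-0.19,0.01,0,0,0,255],[0.13,-0.19,0.01,0,0,0,255]]]'
cat >> h.py <<'E'
S=np.array([.601,-.1007]);TH=np.radians(-4.1)
X=np.array([np.cos(TH),np.sin(TH)]);Y=np.array([-X[1],X[0]])
from scipy.spatial.transform import Rotation as R
def st():
    o=bot.get_obs();p=np.array(o['eef_pos']);r=R.from_quat(o['tool_rot']).as_matrix()
    print(round(o['clock'],2),'tcp',p.round(4),'slot xy',[round(float((p[:2]-S)@a),4) for a in(X,Y)],'jaw deg',np.degrees(np.arctan2(r[1,1],r[0,1])).round(2),'z',r[:,2].round(3),'F',np.round(o['ft_force'],1),'w',round(o['grip_width'],4))
    return p
def go(x,y,z): # shift needed to reach slot-frame xy
    p=st();w=S+x*X+y*Y;print('shift',(np.r_[w,z]-p).round(4))
E
python3 -c "
from h import *
go(-.014,.003,.215)"
```

```text
clock: 1.68
eef_pos: [0.5543, -0.0479, 0.2999]
tool_rot: [0.706, 0.708, -0.0, -0.001]
ft_force: [0.6, 0.4, -0.6]
grip_width: 0.0004
1.68 tcp [ 0.5543 -0.0479  0.2999] slot xy [-0.0504, 0.0493] jaw deg 0.17 z [-0.002  0.001 -1.   ] F [ 0.6  0.4 -0.6] w 0.0004
shift [ 0.033  -0.0488 -0.0849]
```

```bash
python3 -m jog '[[[0.033,-0.049,-0.03,0,0,-4.3,255],[0.033,-0.049,-0.03,0,0,-4.3,255],[0.033,-0.049,-0.03,0,0,-4.3,255],[0.033,-0.049,-0.03,0,0,-4.3,255]]]'
python3 - <<'E'
from h import *
go(-.014,.003,.2)
c=np.hstack([cv2.resize(bot.camera(n),(400,300)) if n=="wrist" else cv2.resize(bot.camera(n)[100:220,100:260],(400,300)) for n in("wrist","scene")]);cv2.imwrite("pics/p4.png",c)
E
```

```text
clock: 2.02
eef_pos: [0.587, -0.0963, 0.2695]
tool_rot: [0.732, 0.681, -0.001, -0.001]
ft_force: [-1.2, 0.4, -0.1]
grip_width: 0.0001
2.02 tcp [ 0.587  -0.0963  0.2695] slot xy [-0.0143, 0.0034] jaw deg -4.09 z [-0.003  0.001 -1.   ] F [-1.2  0.4 -0.1] w 0.0001
shift [ 0.0002 -0.0004 -0.0695]
```

View pics/p4.png

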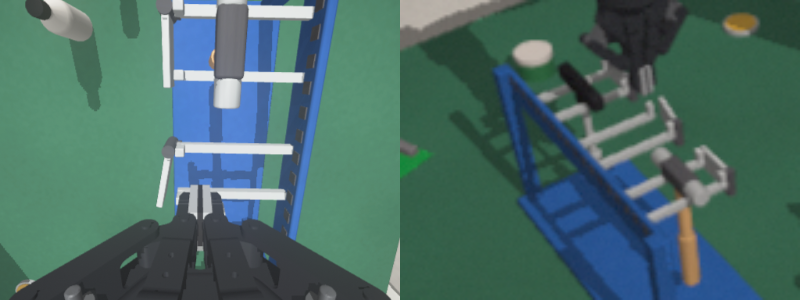

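The fingers point down close to the gap. I'll check the slot against prong pixels in the wrist view: left prong (400x300 px) runs (176,149)–(290,149), right prong (180,193)–(285,194).

Run:
```python
from h import *
m=bot.camera_model("wrist");k=1.28
for n,u,v,z in(("Ltip",174,149,.205),("Lroot",291,150,.205),("Rroot",284,195,.205),("Rtip",178,190,.205),("end",160,206,.215),("hinge",168,146,.215),("tipfinger",201,187,.261)):
    p=onz(m,u*k,v*k,z)[:2]-S;print(n,round(p@X,4),round(p@Y,4))
print(proj(m,[.587,-.0963,.2615])/k)
```

```text
Ltip -0.0386 0.0202
Lroot 0.0716 0.0193
Rroot 0.0705 -0.0282
Rtip -0.0361 -0.0227
end -0.053 -0.0348
hinge -0.0426 0.0261
tipfinger -0.0133 0.009
[199.70305073 194.29263807]
```

```bash
python3 -m jog '[[[0,-0.002,-0.035,0,0,0,255],[0,-0.002,-0.07,0,0,0,255],[0,-0.002,-0.07,0,0,0,255],[0,-0.002,-0.07,0,0,0,255]]]'
python3 -c "
from h import *
go(-.085,.007,.2);go(-.075,.020,.2)"
```

```text
clock: 2.45
eef_pos: [0.5861, -0.0978, 0.2]
tool_rot: [0.732, 0.682, -0.001, -0.002]
ft_force: [0.3, 0.2, 1.1]
grip_width: -0.0002
2.45 tcp [ 0.5861 -0.0978  0.2   ] slot xy [-0.0151, 0.0019] jaw deg -4.03 z [-0.004  0.001 -1.   ] F [0.3 0.2 1.1] w -0.0002
shift [-0.0694  0.0101 -0.    ]
2.45 tcp [ 0.5861 -0.0978  0.2   ] slot xy [-0.0151, 0.0019] jaw deg -4.03 z [-0.004  0.001 -1.   ] F [0.3 0.2 1.1] w -0.0002
shift [-0.0585  0.0224 -0.    ]
```

```bash
python3 -m jog '[[[-0.018,0.001,0,0,0,0,255],[-0.036,0.0025,0,0,0,0,255],[-0.055,0.004,0,0,0,0,255],[-0.069,0.009,0,0,0,0,255],[-0.067,0.016,0,0,0,0,255],[-0.064,0.022,0,0,0,0,255],[-0.061,0.027,0,0,0,0,255],[-0.061,0.027,0,0,0,0,255],[-0.061,0.027,0,0,0,0,255]]]'
python3 - <<'E'
from h import *
st();cv2.imwrite("pics/w5.png",bot.camera("wrist"));cv2.imwrite("pics/s5.png",bot.camera("scene"))
c=np.hstack([cv2.resize(cv2.imread("pics/w5.png"),(400,300)),cv2.resize(cv2.imread("pics/s5.png")[100:220,130:290],(400,300))]);cv2.imwrite("pics/p5.png",c)
E
```

```text
clock: 3.2
eef_pos: [0.5267, -0.075, 0.203]
tool_rot: [0.733, 0.681, -0.003, 0.003]
ft_force: [-8.9, -10.8, 9.2]
grip_width: -0.0004
3.2 tcp [ 0.5267 -0.075   0.203 ] slot xy [-0.076, 0.0203] jaw deg -4.19 z [-0.001 -0.008 -1.   ] F [ -8.9 -10.8   9.2] w -0.0004
```

View pics/p5.png

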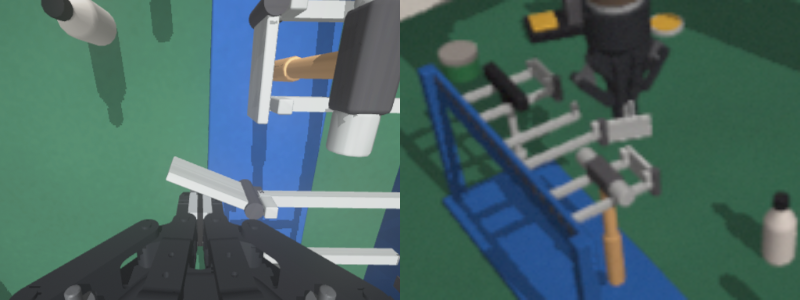

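The wrist view shows the keeper swung past straight out, at or near its stop: hinge (255,205), end (172,165). I'll back off, rise, and go above the driver.

```bash
python3 -m jog '[[[0,-0.009,0,0,0,0,255],[0,-0.009,0.04,0,0,0,255],[0,-0.009,0.08,0,0,0,255],[0,-0.009,0.1,0,0,0,110]]]'
python3 -m jog '[[[0.011,0.415,0,0,0,79.7,110],[0.011,0.415,0,0,0,79.7,110],[0.011,0.415,0,0,0,79.7,110],[0.011,0.415,0,0,0,79.7,110],[0.011,0.415,0,0,0,79.7,110],[0.011,0.415,0,0,0,79.7,110],[0.011,0.415,0,0,0,79.7,110],[0.011,0.415,0,0,0,79.7,110],[0.011,0.415,0,0,0,79.7,110],[0.011,0.415,0,0,0,79.7,110]]]'
python3 - <<'E'
from h import *
p=st();print(np.array([.538,.337,.29])-p)
E
```

```text
clock: 3.63
eef_pos: [0.5297, -0.0809, 0.3059]
tool_rot: [0.732, 0.681, 0.003, 0.003]
ft_force: [1.3, -0.1, 0.4]
grip_width: 0.0111
clock: 4.47
eef_pos: [0.5382, 0.3379, 0.3015]
tool_rot: [0.191, 0.982, 0.001, 0.001]
ft_force: [0.7, -0.6, 0.0]
grip_width: 0.0484
4.47 tcp [0.5382 0.3379 0.3015] slot xy [-0.094, 0.433] jaw deg 67.94 z [ 0.002  0.003 -1.   ] F [ 0.7 -0.6  0. ] w 0.0484
[-0.0002184  -0.00089799 -0.01146686]
```

```bash
python3 -m jog '[[[0,-0.001,-0.01,0,0,7,110],[0,-0.001,-0.01,0,0,7.7,110],[0,-0.001,-0.01,0,0,7.7,110]]]'
python3 - <<'E'
from h import *
st();m=bot.camera_model("wrist");im=bot.camera("wrist");cv2.imwrite("pics/w6.png",im);t=bot.camera("top");cv2.imwrite("pics/t6.png",t)
c=im.copy()
d=np.array([np.cos(np.radians(-14.4)),np.sin(np.radians(-14.4)),0])
for s in(-.048,0,.048):
    cv2.circle(c,tuple(int(v) for v in proj(m,np.array([.538,.337,.176])+s*d)),3,(0,0,255),1)
cv2.imwrite("pics/w6m.png",cv2.resize(c,(800,600)))
E
```

```text
clock: 4.72
eef_pos: [0.5378, 0.334, 0.29]
tool_rot: [0.129, 0.992, -0.0, -0.0]
ft_force: [0.6, 0.8, 0.6]
grip_width: 0.0484
4.72 tcp [0.5378 0.334  0.29  ] slot xy [-0.0941, 0.4291] jaw deg 75.15 z [-0.001 -0.    -1.   ] F [0.6 0.8 0.6] w 0.0484
```

View pics/w6m.png

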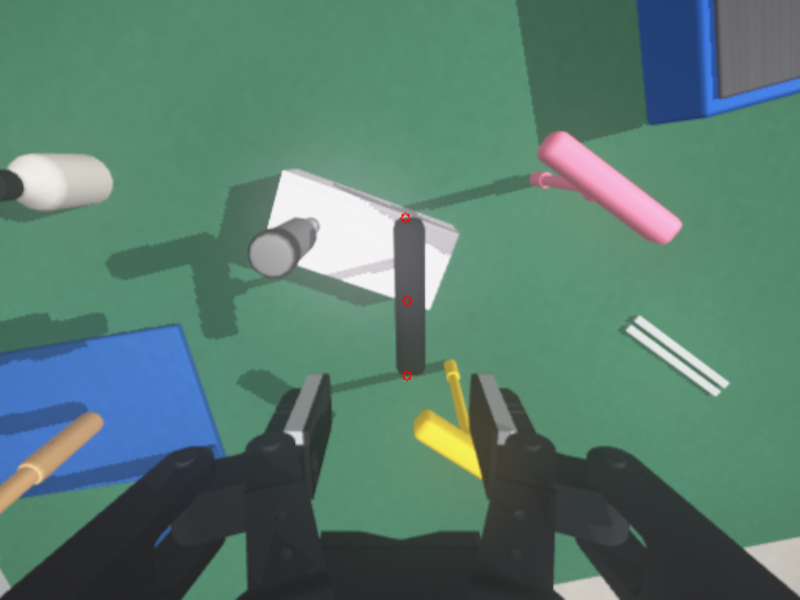

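The wrist view shows the bar from (409,219) to (411,374), right where predicted.

Run:
```python
from h import *
m=bot.camera_model("wrist");k=.64
a,b=onz(m,409*k,219*k,.176),onz(m,411*k,374*k,.176);c=(a+b)/2;d=b-a
p=st();print(c,np.linalg.norm(d),np.degrees(np.arctan2(d[1],d[0])),"shift",c-p)
```

```text
4.82 tcp [0.5384 0.3324 0.2914] slot xy [-0.0934, 0.4275] jaw deg 75.01 z [ 0.001  0.001 -1.   ] F [-0.1  0.1 -0.7] w 0.0483
[0.53966873 0.33757932 0.176     ] 0.09493186037513808 -13.936824562351127 shift [ 0.00129148  0.00516104 -0.11543792]
```

```bash
python3 -m jog '[[[0.001,0.004,-0.03,0,0,0.7,110],[0.001,0.004,-0.065,0,0,0.7,110],[0.001,0.004,-0.1,0,0,0.7,110],[0.001,0.004,-0.12,0,0,0.7,110],[0.001,0.004,-0.133,0,0,0.7,110],[0.001,0.004,-0.133,0,0,0.7,110],[0.001,0.004,-0.133,0,0,0.7,110]]]'
python3 -m jog '[[[0,0,0,0,0,0,255],[0,0,0,0,0,0,255],[0,0,0,0,0,0,255],[0,0,0,0,0,0,255],[0,0,0,0,0,0,255],[0,0,0,0,0,0,255],[0,0,0,0,0,0,255]]]'
```

```text
clock: 5.4
eef_pos: [0.5393, 0.3356, 0.1583]
tool_rot: [0.124, 0.992, 0.0, -0.0]
ft_force: [0.2, -0.9, 0.5]
grip_width: 0.0488
clock: 5.98
eef_pos: [0.5401, 0.3376, 0.1601]
tool_rot: [0.123, 0.992, 0.001, 0.002]
ft_force: [1.4, 0.6, 5.6]
grip_width: 0.0168
```

```bash
python3 -m jog '[[[0,0,0.02,0,0,0,255],[0,0,0.04,0,0,0,255],[0,0,0.065,0,0,0,255],[0,0,0.09,0,0,0,255],[0,0,0.12,0,0,0,255],[0,0,0.15,0,0,0,255],[0,0,0.165,0,0,0,255],[0,0,0.165,0,0,0,255],[0,0,0.165,0,0,0,255]]]'
python3 - <<'E'
from h import *
st();cv2.imwrite("pics/w7.png",cv2.resize(np.hstack([bot.camera("wrist"),bot.camera("scene")]),(800,300)))
E
```

```text
clock: 6.73
eef_pos: [0.5391, 0.337, 0.3229]
tool_rot: [0.123, 0.992, 0.0, 0.001]
ft_force: [0.5, 0.5, -2.5]
grip_width: 0.0167
6.73 tcp [0.5391 0.337  0.3229] slot xy [-0.093, 0.4321] jaw deg 75.89 z [ 0.001  0.001 -1.   ] F [ 0.5  0.5 -2.5] w 0.0167
```

View pics/w7.png

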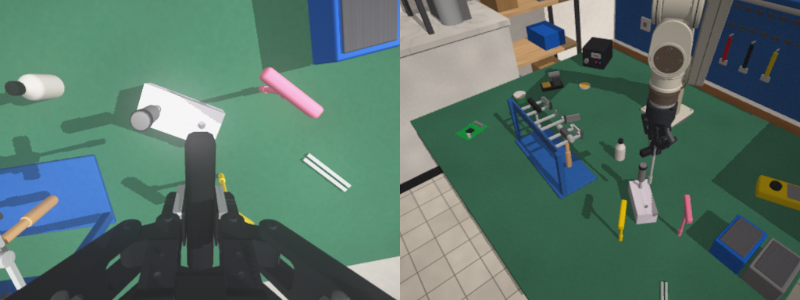

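The driver is held and out of the block. I'm carrying it to the front of the slot.

```bash
python3 -m jog '[[[-0.028,-0.431,0,0,0,-79.8,255],[-0.028,-0.431,0,0,0,-79.8,255],[-0.028,-0.431,0,0,0,-79.8,255],[-0.028,-0.431,0,0,0,-79.8,255],[-0.028,-0.431,0,0,0,-79.8,255],[-0.028,-0.431,0,0,0,-79.8,255],[-0.028,-0.431,0,0,0,-79.8,255],[-0.028,-0.431,0,0,0,-79.8,255],[-0.028,-0.431,0,0,0,-79.8,255],[-0.028,-0.431,0,0,0,-79.8,255]]]'
python3 -c "
from h import *
go(-.095,0,.25)"
```

```text
clock: 7.67
eef_pos: [0.5101, -0.0799, 0.3203]
tool_rot: [0.682, 0.731, -0.0, -0.003]
ft_force: [1.7, 2.7, -1.5]
grip_width: 0.0168
7.67 tcp [ 0.5101 -0.0799  0.3203] slot xy [-0.0921, 0.0142] jaw deg 3.94 z [-0.004  0.003 -1.   ] F [ 1.7  2.7 -1.5] w 0.0168
shift [-0.0039 -0.014  -0.0703]
```

```bash
python3 -m jog '[[[-0.003,-0.007,0,0,0,-5,255],[-0.003,-0.010,-0.02,0,0,-7,255],[-0.003,-0.010,-0.02,0,0,-7,255],[-0.003,-0.010,-0.02,0,0,-7,255]]]'
python3 - <<'E'
from h import *
go(-.095,0,.245)
w=bot.camera("wrist");s=bot.camera("scene")
cv2.imwrite("pics/w8.png",np.hstack([cv2.resize(w,(400,300)),cv2.resize(s[90:225,130:310],(400,300))]))
E
```

```text
clock: 8.0
eef_pos: [0.5072, -0.0891, 0.3]
tool_rot: [0.724, 0.69, -0.002, -0.003]
ft_force: [0.3, -0.4, -2.4]
grip_width: 0.0168
8.0 tcp [ 0.5072 -0.0891  0.3   ] slot xy [-0.0944, 0.0049] jaw deg -2.71 z [-0.006  0.001 -1.   ] F [ 0.3 -0.4 -2.4] w 0.0168
shift [-0.0009 -0.0049 -0.055 ]
```

View pics/w8.png

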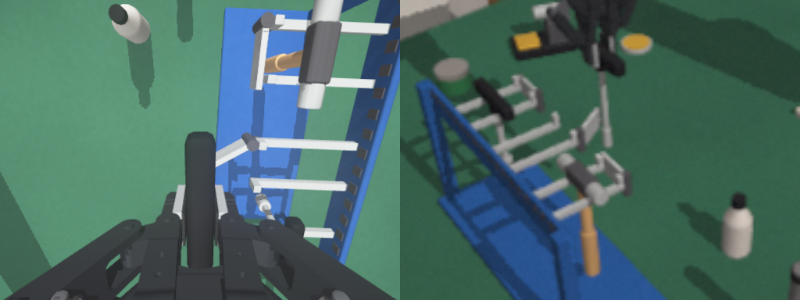

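The keeper is still wide open, and the left and right prongs run through about (300,145) and (300,185). I'll cross-check their lateral position and where the bar sits in the hand.

Run:
```python
from h import *
p=st();m=bot.camera_model("wrist");im=cv2.imread("pics/w8.png")
w=im[:,:400].astype(int);sat=w.max(2)-w.min(2)
for u in(280,300,320,335):
    col=np.where((w[:,u].min(1)>130)&(sat[:,u]<45))[0];col=col[(col>125)&(col<200)]
    g=np.split(col,np.where(np.diff(col)>3)[0]+1)
    for c in g:
        if len(c)>1:
            q=onz(m,u*1.28,(c.mean())*1.28,.205)[:2]-S;print(u,c[0],c[-1],round(q@X,4),round(q@Y,4))
for z in(.31,.318):
    q=onz(m,200*1.28,132*1.28,z)[:2]-p[:2];print("bar far end",round(q@X,4),round(q@Y,4))
```

```text
8.1 tcp [ 0.5086 -0.0885  0.3021] slot xy [-0.093, 0.0056] jaw deg -2.64 z [-0.002  0.    -1.   ] F [-0.5 -0.  -1.3] w 0.0167
280 139 146 -0.0079 0.0218
280 179 187 -0.0015 -0.0259
300 139 147 0.0136 0.0217
300 179 189 0.0215 -0.0266
320 140 149 0.0354 0.0206
320 180 190 0.0445 -0.0273
335 140 149 0.0514 0.021
335 181 190 0.0617 -0.0274
bar far end -0.0013 0.0495
bar far end -0.0014 0.0514
```

```bash
python3 -m jog '[[[-0.001,-0.0085,-0.025,0,0,-1.4,255],[-0.001,-0.0085,-0.05,0,0,-1.4,255],[-0.001,-0.0085,-0.058,0,0,-1.4,255],[-0.001,-0.0085,-0.058,0,0,-1.4,255],[-0.001,-0.0085,-0.058,0,0,-1.4,255]]]'
python3 -c "
from h import *
go(.008,-.003,.242)"
```

```text
clock: 8.52
eef_pos: [0.5081, -0.0969, 0.2452]
tool_rot: [0.732, 0.682, -0.0, -0.0]
ft_force: [0.2, -0.5, -0.9]
grip_width: 0.0167
8.52 tcp [ 0.5081 -0.0969  0.2452] slot xy [-0.0929, -0.0029] jaw deg -4.04 z [-0.  0. -1.] F [ 0.2 -0.5 -0.9] w 0.0167
shift [ 0.1007 -0.0073 -0.0032]
```

```bash
python3 -m jog '[[[0.02,-0.0015,-0.002,0,0,0,255],[0.04,-0.003,-0.002,0,0,0,255],[0.06,-0.0045,-0.002,0,0,0,255],[0.08,-0.006,-0.002,0,0,0,255],[0.1,-0.0075,-0.002,0,0,0,255],[0.1,-0.0075,-0.002,0,0,0,255],[0.1,-0.0075,-0.002,0,0,0,255],[0.1,-0.0075,-0.002,0,0,0,255]]]'
python3 - <<'E'
from h import *
st()
w=bot.camera("wrist");s=bot.camera("scene")
cv2.imwrite("pics/w9.png",np.hstack([cv2.resize(w,(400,300)),cv2.resize(s[90:225,130:310],(400,300))]))
E
```

```text
clock: 9.18
eef_pos: [0.5742, -0.1027, 0.2447]
tool_rot: [0.732, 0.68, -0.024, -0.025]
ft_force: [-84.3, 5.3, 47.6]
grip_width: 0.0176
9.18 tcp [ 0.5742 -0.1027  0.2447] slot xy [-0.0266, -0.0039] jaw deg -4.2 z [-0.07   0.004 -0.998] F [-84.3   5.3  47.6] w 0.0176
```

View pics/w9.png

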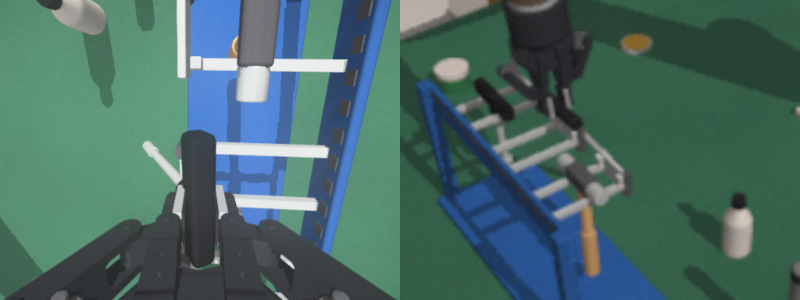

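I hit 84 N, so the forward move is blocked. First I back off a little, then diagnose with projections.

```bash
python3 - <<'E'
from h import *
m=bot.camera_model("wrist")
for n,x,y,z in(("Lroot",.07,.024,.205),("Rroot",.07,-.024,.205),("Llip",-.034,.024,.219),("Rlip",-.034,-.024,.219),("hinge",-.044,.024,.215),("barend",-.027,.044,.2612),("barendlow",-.018,.044,.24)):
    print(n,(proj(m,np.r_[S+x*X+y*Y,z])/1.28).round(0))
o=bot.get_obs();print(o['ft_torque'],o['tau'],o['joint_pos'])
E
python3 -m jog '[[[-0.115,0.008,0.0,0,0,0,255],[-0.115,0.008,0.0,0,0,0,255],[-0.115,0.008,0.0,0,0,0,255],[-0.115,0.008,0,0,0,0,255]]]'
python3 - <<'E'
from h import *
st()
t=bot.camera("top");s=bot.camera("scene")
cv2.imwrite("pics/w10.png",np.hstack([cv2.resize(t[120:220,245:378],(400,300),interpolation=2),cv2.resize(s[90:225,130:310],(400,300),interpolation=2)]))
E
```

```text
Lroot [327. 147.]
Rroot [317. 201.]
Llip [193. 150.]
Rlip [193. 206.]
hinge [180. 148.]
barend [197. 138.]
barendlow [214. 130.]
[ 1.47501073 21.63868666  0.05211041] [  5.17241925 -23.22991312  47.92248845 -37.15746403   2.95422435
   0.07086201] [-0.17298677  0.46502901  0.34019351  1.51449643 -0.00794501  1.47135902]
clock: 9.62
eef_pos: [0.4864, -0.096, 0.244]
tool_rot: [0.732, 0.681, -0.001, -0.002]
ft_force: [-0.5, 0.8, -1.9]
grip_width: 0.0167
9.62 tcp [ 0.4864 -0.096   0.244 ] slot xy [-0.1146, -0.0035] jaw deg -4.12 z [-0.004  0.001 -1.   ] F [-0.5  0.8 -1.9] w 0.0167
```

View pics/w10.png

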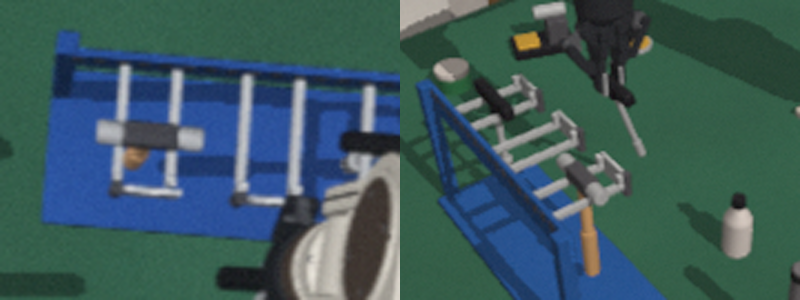

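The scene crop shows the keeper shut (hinge (575,145)). It must have come partly closed again before the insertion, and the shaft then pushed it shut. The shaft is now tilted in the grip, with its tip at (641,153). I'll quantify both from the saved pictures.

Run:
```python
from h import *
p=st();m=bot.camera_model("scene");b=p+[0,0,.0055]
for u,v in((641,153),(638,148)):
    o,d=ray(m,130+.45*(u-400),90+.45*v);d/=np.linalg.norm(d);q=b-o;t0=q@d;h2=.150**2-(q@q-t0*t0);print("h2",h2)
    for s in(-1,1):
        e=o+d*(t0+s*np.sqrt(max(h2,0)))-b;print("tip rel: x",round(e[:2]@X,3),"y",round(e[:2]@Y,3),"z",round(e[2],3))
# keeper now in scene: hinge & end predicted px for several angles
for a in(0,.4,.8,1.2,1.57,1.95):
    E=S+X*(-.044-.058*np.sin(a))+Y*(.024-.058*np.cos(a));q=proj(m,np.r_[E,.215]);print(a,((q-[130,90])/.45+[400,0]).round(0))
q=proj(m,np.r_[S+X*-.044+Y*.024,.215]);print("hinge",((q-[130,90])/.45+[400,0]).round(0))
```

```text
9.72 tcp [ 0.4931 -0.0969  0.2452] slot xy [-0.1079, -0.0039] jaw deg -4.1 z [ 0.004 -0.001 -1.   ] F [ 0.6  1.2 -1.2] w 0.0168
h2 0.011157991627468923
tip rel: x 0.044 y 0.143 z -0.009
tip rel: x -0.047 y 0.007 z -0.142
h2 0.012785655430095834
tip rel: x 0.047 y 0.142 z 0.0
tip rel: x -0.05 y -0.005 z -0.141
0 [557. 111.]
0.4 [573. 106.]
0.8 [589. 106.]
1.2 [604. 109.]
1.57 [615. 115.]
1.95 [622. 124.]
hinge [580. 131.]
```

```bash
python3 -m jog '[[[0,0,0.04,0,0,0,255],[0,0,0.08,0,0,0,255],[0,0,0.12,0,0,0,255],[0,0,0.145,0,0,0,255],[0,0,0.145,0,0,0,255],[0,0,0.145,0,0,0,255],[0,0,0.145,0,0,0,255]]]'
python3 - <<'E'
from h import *
st();w=bot.camera("wrist");s=bot.camera("scene");cv2.imwrite("pics/w11.png",w);cv2.imwrite("pics/s11.png",s)
cv2.imwrite("pics/c11.png",np.hstack([cv2.resize(w,(400,300)),cv2.resize(s[45:195,150:350],(400,300),interpolation=2)]))
E
```

```text
clock: 10.3
eef_pos: [0.4939, -0.097, 0.3872]
tool_rot: [0.732, 0.681, 0.0, 0.0]
ft_force: [0.2, -0.3, -2.2]
grip_width: 0.017
10.3 tcp [ 0.4939 -0.097   0.3872] slot xy [-0.1071, -0.004] jaw deg -4.1 z [ 0. -0. -1.] F [ 0.2 -0.3 -2.2] w 0.017
```

View pics/c11.png

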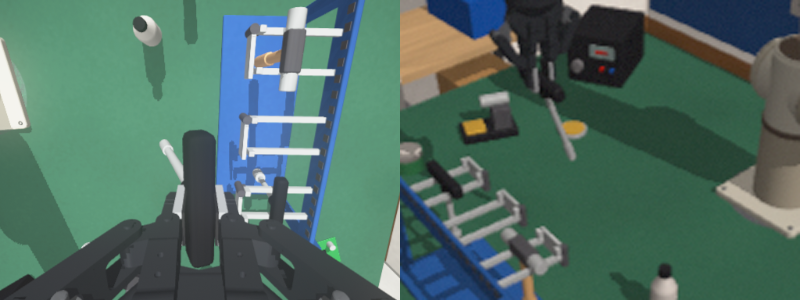

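The tip is visible in both views (wrist (166,146), scene crop (573,157)), so I'll triangulate it.

Run:
```python
from h import *
p=st();b=p+[0,0,.0055]
def tri(r1,r2):
    (o1,d1),(o2,d2)=r1,r2;d1=d1/np.linalg.norm(d1);d2=d2/np.linalg.norm(d2)
    A=np.c_[d1,-d2];t=np.linalg.lstsq(A,o2-o1,rcond=None)[0];a=o1+t[0]*d1;c=o2+t[1]*d2;return (a+c)/2,np.linalg.norm(a-c)
mw,ms=bot.camera_model("wrist"),bot.camera_model("scene")
def rel(e):e=e-b;return [round(float(v),4) for v in(e[:2]@X,e[:2]@Y,e[2],np.linalg.norm(e))]
q,g=tri(ray(mw,165*1.28,145*1.28),ray(ms,150+(573-400)/2,45+157/2));print("tip",rel(q),g)
# bar in wrist: far end/near end
for n,v,h in(("far",131,.011),("near",266,.011)):
    e=onz(mw,200*1.28,v*1.28,b[2]+h);print(n,rel(e))
for n,u,v in(("farL",184,150),("farR",214,150)):
    print(n,rel(onz(mw,u*1.28,v*1.28,b[2]+.011)))
print("kp end/hinge:")
for u,v in((244,155),(243,120)):
    e=onz(mw,u*1.28,v*1.28,.215)[:2]-S;print(e@X,e@Y)
```

```text
10.4 tcp [ 0.4929 -0.0969  0.386 ] slot xy [-0.1081, -0.0039] jaw deg -4.11 z [-0.003  0.001 -1.   ] F [ 0.2  0.  -0.9] w 0.0171
tip [-0.0478, -0.0003, -0.1476, 0.1551] 0.005274340409056096
far [0.0, 0.0521, 0.011, 0.0532]
near [-0.0001, -0.0398, 0.011, 0.0413]
farL [-0.0089, 0.0413, 0.011, 0.0437]
farR [0.0078, 0.0413, 0.011, 0.0434]
kp end/hinge:
-0.04541045697866706 -0.029187587130658804
-0.04980144748923076 0.02145441823752011
```

The cause is clear. I carried the shaft in low from the +y side, and it swept the open keeper back. The keeper is now shut and the driver is rolled about 18° in the pads, tip toward the robot.

To fix it, I tilt the tool by -18° about the slot y axis so the shaft is vertical, lower the shaft from above behind the keeper, and pull the keeper open with it.

```bash
python3 -m jog '[[[0,0,0.005,-0.5,-6.5,0,255],[0,0,0.01,-0.9,-13,0,255],[0,0,0.01,-1.3,-18,0,255],[0,0,0.01,-1.3,-18,0,255],[0,0,0.01,-1.3,-18,0,255],[0,0,0.01,-1.3,-18,0,255]]]'
python3 - <<'E'
from h import *
p=st();w=bot.camera("wrist");s=bot.camera("scene");cv2.imwrite("pics/s12.png",s);cv2.imwrite("pics/w12.png",w)
m=bot.camera_model("scene");o=bot.get_obs();r=R.from_quat(o['tool_rot']).as_matrix();b=p-.0055*r[:,2]
# bright, unsaturated shaft pixels in scene near predicted line
e=b-[0,0,.15];u0,u1=proj(m,b),proj(m,e);print("pred bar,tip px",u0,u1)
x0,y0=int(min(u0[0],u1[0]))-12,int(min(u0[1],u1[1]));x1,y1=int(max(u0[0],u1[0]))+13,int(max(u0[1],u1[1]))+14
c=s[y0:y1,x0:x1].astype(int);k=(c.min(2)>85)&(c.max(2)-c.min(2)<40)
for i in range(0,k.shape[0],3):
    j=np.where(k[i])[0];
    if len(j):print(y0+i,(j+x0).min(),(j+x0).max(),end=' | ')
go(-.018,-.005,.397)
E
```

```text
clock: 10.9
eef_pos: [0.4931, -0.0971, 0.3975]
tool_rot: [0.723, 0.673, 0.106, 0.114]
ft_force: [0.1, 0.0, -1.1]
grip_width: 0.0171
10.9 tcp [ 0.4931 -0.0971  0.3975] slot xy [-0.1079, -0.0041] jaw deg -4.13 z [ 0.307 -0.022 -0.951] F [ 0.1  0.  -1.1] w 0.0171
pred bar,tip px [219.326203    80.81694012] [223.01614824 126.41740221]
80 217 226 | 83 217 218 | 92 220 221 | 95 220 221 | 98 220 222 | 101 220 222 | 104 220 223 | 107 220 230 | 110 221 229 | 113 221 235 | 116 221 223 | 119 221 224 | 122 221 225 | 125 221 225 | 128 222 225 | 11.0 tcp [ 0.4941 -0.0972  0.3977] slot xy [-0.1068, -0.0042] jaw deg -4.12 z [ 0.308 -0.022 -0.951] F [ 0.4  0.1 -1.2] w 0.0171
shift [ 0.0885 -0.0072 -0.0007]
```

The shaft matches the predicted vertical line within 1–2 px. Now over the gap and down behind the keeper.

```bash
python3 -m jog '[[[0.03,-0.002,0,0,0,0,255],[0.06,-0.005,0,0,0,0,255],[0.0885,-0.007,0,0,0,0,255],[0.0885,-0.007,0,0,0,0,255],[0.0885,-0.007,0,0,0,0,255],[0.0885,-0.007,-0.03,0,0,0,255],[0.0885,-0.007,-0.045,0,0,0,255],[0.0885,-0.007,-0.045,0,0,0,255]]]'
python3 -c "
from h import *
st()"
```

```text
clock: 11.67
eef_pos: [0.5791, -0.1036, 0.348]
tool_rot: [0.724, 0.673, 0.104, 0.111]
ft_force: [-0.2, -0.2, -1.9]
grip_width: 0.0174
11.67 tcp [ 0.5791 -0.1036  0.348 ] slot xy [-0.0217, -0.0045] jaw deg -4.14 z [ 0.3   -0.021 -0.954] F [-0.2 -0.2 -1.9] w 0.0174
```

```bash
python3 -m jog '[[[0.003,0,-0.03,0,0,0,255],[0.003,0,-0.06,0,0,0,255],[0.003,0,-0.09,0,0,0,255],[0.003,0,-0.09,0,0,0,255],[0.003,0,-0.09,0,0,0,255]]]'
python3 - <<'E'
from h import *
go(-.085,.012,.256);go(-.085,.031,.256)
E
```

```text
clock: 12.08
eef_pos: [0.5835, -0.1039, 0.2622]
tool_rot: [0.723, 0.673, 0.106, 0.114]
ft_force: [1.4, 0.5, -0.5]
grip_width: 0.0168
12.08 tcp [ 0.5835 -0.1039  0.2622] slot xy [-0.0172, -0.0044] jaw deg -4.14 z [ 0.306 -0.022 -0.952] F [ 1.4  0.5 -0.5] w 0.0168
shift [-0.0664  0.0213 -0.0062]
12.08 tcp [ 0.5835 -0.1039  0.2622] slot xy [-0.0172, -0.0044] jaw deg -4.14 z [ 0.306 -0.022 -0.952] F [ 1.4  0.5 -0.5] w 0.0168
shift [-0.0651  0.0402 -0.0062]
```

```bash
python3 -m jog '[[[-0.015,0.002,0,0,0,0,255],[-0.03,0.007,0,0,0,0,255],[-0.045,0.012,0,0,0,0,255],[-0.057,0.017,0,0,0,0,255],[-0.067,0.021,0,0,0,0,255],[-0.066,0.029,0,0,0,0,255],[-0.066,0.037,0,0,0,0,255],[-0.066,0.037,0,0,0,0,255],[-0.066,0.037,0,0,0,0,255],[-0.066,0.037,0,0,0,0,255]]]'
python3 - <<'E'
from h import *
st();bot.camera("scene");bot.camera("scene")
E
python3 -m jog '[[[0,-0.01,0,0,0,0,255],[-0.002,-0.025,0,0,0,0,255],[-0.003,-0.036,0,0,0,0,255],[-0.003,-0.036,0,0,0,0,255]]]'
python3 - <<'E'
from h import *
p=st();w=bot.camera("wrist");s=bot.camera("scene");cv2.imwrite("pics/w13.png",w);cv2.imwrite("pics/s13.png",s)
cv2.imwrite("pics/c13.png",np.hstack([cv2.resize(w,(400,300)),cv2.resize(s[80:215,140:320],(400,300),interpolation=2)]))
E
```

```text
clock: 12.92
eef_pos: [0.5189, -0.0666, 0.2625]
tool_rot: [0.723, 0.673, 0.107, 0.115]
ft_force: [-0.1, 0.2, -1.2]
grip_width: 0.0171
12.92 tcp [ 0.5189 -0.0666  0.2625] slot xy [-0.0844, 0.0282] jaw deg -4.08 z [ 0.309 -0.022 -0.951] F [-0.1  0.2 -1.2] w 0.0171
clock: 13.35
eef_pos: [0.5152, -0.1054, 0.2623]
tool_rot: [0.724, 0.672, 0.106, 0.115]
ft_force: [-0.4, 0.5, -1.3]
grip_width: 0.0168
13.35 tcp [ 0.5152 -0.1054  0.2623] slot xy [-0.0852, -0.0108] jaw deg -4.28 z [ 0.308 -0.024 -0.951] F [-0.4  0.5 -1.3] w 0.0168
```

View pics/c13.png

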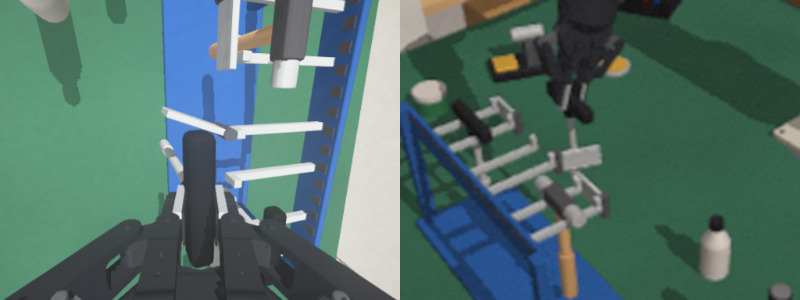

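The keeper is open past straight out (wrist: hinge (230,132), end (165,110)), and the driver's shaft is to its right. I'm going in straight along the slot x axis.

```bash
python3 -m jog '[[[0.0,0.004,0,0,0,0.1,255],[0.02,0.004,0,0,0,0.1,255],[0.04,0.003,0,0,0,0.1,255],[0.06,0.001,0,0,0,0.1,255],[0.08,0,0,0,0,0.1,255],[0.097,-0.001,0,0,0,0.1,255],[0.097,-0.001,0,0,0,0.1,255],[0.097,-0.001,0,0,0,0.1,255]]]'
python3 - <<'E'
from h import *
go(.012,-.005,.2105)
w=bot.camera("wrist");m=bot.camera_model("wrist");w=w.astype(int)
sat=w.max(2)-w.min(2)
for x in(.03,.045,.055):  # prong bright bands along lines x=const at z .205
    ys=np.arange(-.045,.045,.001);v=[]
    for y in ys:
        u=proj(m,np.r_[S+x*X+y*Y,.205]).round().astype(int);v.append(1 if w[u[1],u[0]].min()>120 and sat[u[1],u[0]]<45 else 0)
    print(x,''.join(map(str,v)),ys[np.array(v)>0].round(3).tolist()[:1])
E
```

```text
clock: 14.12
eef_pos: [0.6126, -0.1031, 0.2618]
tool_rot: [0.722, 0.674, 0.107, 0.114]
ft_force: [-0.0, -0.7, -1.6]
grip_width: 0.0171
14.12 tcp [ 0.6126 -0.1031  0.2618] slot xy [0.0117, -0.0016] jaw deg -3.96 z [ 0.308 -0.021 -0.951] F [-0.  -0.7 -1.6] w 0.0171
shift [ 0.     -0.0034 -0.0513]
0.03 000000000000000000000000000000000000000000000000000000000000000000000000000000000000000000 []
0.045 000000000000000000000111100000000000000000000000000000000000011111111111000000000000000000 [-0.024]
0.055 111111111111001111111111110000000000000000000000000000000000011111111110000000000000000000 [-0.045]
```

```bash
python3 -m jog '[[[0,-0.0035,-0.012,0,0,0,255],[0,-0.0035,-0.024,0,0,0,255],[0,-0.0035,-0.036,0,0,0,255],[0,-0.0035,-0.043,0,0,0,255],[0,-0.0035,-0.043,0,0,0,255],[0,-0.0035,-0.043,0,0,0,255]]]'
python3 -m jog '[[[0,0,-0.003,0,0,0,255],[0,0,-0.006,0,0,0,255],[0,0,-0.006,0,0,0,255]]]'
python3 -c "
from h import *
st()"
```

```text
clock: 14.67
eef_pos: [0.6117, -0.1073, 0.2196]
tool_rot: [0.722, 0.673, 0.107, 0.114]
ft_force: [0.4, -0.2, -1.2]
grip_width: 0.0171
clock: 14.92
eef_pos: [0.6133, -0.1077, 0.2158]
tool_rot: [0.722, 0.673, 0.108, 0.116]
ft_force: [-1.4, -0.0, 3.2]
grip_width: 0.0169
14.92 tcp [ 0.6133 -0.1077  0.2158] slot xy [0.0128, -0.0061] jaw deg -4.02 z [ 0.313 -0.022 -0.95 ] F [-1.4 -0.   3.2] w 0.0169
```

```bash
python3 -m jog '[[[0,0,-0.002,0,0,0,255],[0,0,-0.002,0,0,0,255],[0,0,-0.002,0,0,0,255]]]'
python3 - <<'E'
from h import *
p=st();o=bot.get_obs();print(o['ft_torque'])
r=R.from_quat(o['tool_rot']).as_matrix();m=bot.camera_model("wrist");w=bot.camera("wrist");cv2.imwrite("pics/w14.png",w)
s=bot.camera("scene");cv2.imwrite("pics/s14.png",s);m=bot.camera_model("scene")
# keeper angle: bright pixels around the open arm
b=p-.0055*r[:,2];print("bar slot xyz",(b[:2]-S)@X,(b[:2]-S)@Y,b[2])
E
```

```text
clock: 15.17
eef_pos: [0.6134, -0.1077, 0.2156]
tool_rot: [0.722, 0.673, 0.109, 0.117]
ft_force: [-7.7, 0.2, 11.0]
grip_width: 0.0171
15.17 tcp [ 0.6134 -0.1077  0.2156] slot xy [0.0129, -0.0061] jaw deg -4.02 z [ 0.314 -0.023 -0.949] F [-7.7  0.2 11. ] w 0.0171
[0.24930904 1.06872963 0.07299322]
bar slot xyz 0.011132351047869315 -0.006110519147490871 0.22086667006486108
```

Contact reads 11 N upward, so the bar is resting on the prongs. Releasing to about 45 mm.

```bash
python3 -m jog '[[[0,0,0.001,0,0,0,200],[0,0,0.001,0,0,0,160],[0,0,0.001,0,0,0,115],[0,0,0.001,0,0,0,115],[0,0,0.001,0,0,0,115]]]'
python3 - <<'E'
from h import *
st();w=bot.camera("wrist");cv2.imwrite("pics/w15.png",w);s=bot.camera("scene");cv2.imwrite("pics/s15.png",s)
E
```

```text
clock: 15.68
eef_pos: [0.6123, -0.1075, 0.2122]
tool_rot: [0.723, 0.673, 0.107, 0.115]
ft_force: [-0.1, -0.1, -1.3]
grip_width: 0.0469
15.68 tcp [ 0.6123 -0.1075  0.2122] slot xy [0.0118, -0.006] jaw deg -4.03 z [ 0.308 -0.022 -0.951] F [-0.1 -0.1 -1.3] w 0.0469
```

```bash
python3 -m jog '[[[-0.003,0,0.01,0,0,0,115],[-0.006,0,0.02,0,0,0,115],[-0.012,0.001,0.038,0,0,0,115],[-0.022,0.0015,0.067,0,0,0,115],[-0.03,0.002,0.095,0,0,0,115],[-0.03,0.002,0.12,0,0,0,115],[-0.03,0.002,0.12,0,0,0,115]]]'
python3 - <<'E'
from h import *
st();w=bot.camera("wrist");cv2.imwrite("pics/w16.png",w);s=bot.camera("scene");cv2.imwrite("pics/s16.png",s);t=bot.camera("top");cv2.imwrite("pics/t16.png",t)
ms=bot.camera_model("scene");mw=bot.camera_model("wrist")
def blobs(im,name,box):
    x0,y0,x1,y1=box;c=im[y0:y1,x0:x1];k=(c.max(2)<55).astype(np.uint8)
    cs,_=cv2.findContours(k,0,2)
    for q in cs:
        if cv2.contourArea(q)>60:
            r=cv2.minAreaRect(q);print(name,np.round(np.array(r[0])+[x0,y0],1),np.round(r[1],1),round(r[2],1))
for n,p in(("hang",np.r_[S+.01*X,.216]),("spanner",np.r_[.605,-.211,.216])):
    print(n,"scene px",proj(ms,p).round(1),"wrist px",proj(mw,p).round(1))
u=proj(ms,np.r_[S+.01*X,.216]).astype(int)
blobs(s,"scene",(u[0]-60,u[1]-45,u[0]+45,u[1]+45))
u=proj(mw,np.r_[S+.01*X,.227]).astype(int);blobs(w,"wrist",(max(u[0]-110,0),max(u[1]-110,0),u[0]+110,u[1]+80))
E
```

```text
clock: 16.37
eef_pos: [0.5847, -0.1061, 0.3417]
tool_rot: [0.722, 0.673, 0.111, 0.12]
ft_force: [1.2, -0.2, 1.0]
grip_width: 0.0469
16.37 tcp [ 0.5847 -0.1061  0.3417] slot xy [-0.0158, -0.0066] jaw deg -4.0 z [ 0.322 -0.024 -0.946] F [ 1.2 -0.2  1. ] w 0.0469
hang scene px [190.9 151.8] wrist px [245.4 183.6]
spanner scene px [172.4 134.8] wrist px [248.2 284.5]
scene [180.6 143.9] [48.8  9.1] 42.9
scene [191.5 111. ] [10. 23.] 90.0
```

Run:
```python
from h import *
s=cv2.imread("pics/s16.png");w=cv2.imread("pics/w16.png");ms=bot.camera_model("scene");mw=bot.camera_model("wrist")
for y in(-.048,.048):print("pred end",proj(ms,np.r_[S+.01*X+y*Y,.222]).round(1),proj(mw,np.r_[S+.01*X+y*Y,.227]).round(1))
for y,x in((-.024,.05),(.024,.05)):print("prong",proj(mw,np.r_[S+x*X+y*Y,.205]).round(1))
print("tip pred scene",proj(ms,np.r_[S+.01*X,.066]).round(1))
for a in(1.2,1.57,1.9):
    E=S+X*(-.044-.058*np.sin(a))+Y*(.024-.058*np.cos(a));print("kp",a,proj(ms,np.r_[E,.215]).round(1),proj(mw,np.r_[E,.215]).round(1))
g=w.max(2)
k=((g<70)).astype(np.uint8);k[260:]=0
n,l,st_,c=cv2.connectedComponentsWithStats(k)
for i in range(1,n):
    if st_[i,4]>200:print("wrist blob",st_[i],c[i].round(1))
# dark bar rows in scene: print coarse ascii
for r in range(128,172,2):print(r,''.join('#' if s[r,q].max()<60 else ('o' if s[r,q].min()>110 and int(s[r,q].max())-int(s[r,q].min())<40 else '.') for q in range(150,235)))
```

```text
pred end [182.5 142.5] [249.2 235.6]
pred end [199.1 158.4] [248.4 131.9]
prong [280.1 200. ]
prong [281.4 153.5]
tip pred scene [196.7 188.7]
kp 1.2 [222.  139.1] [117.4 190.9]
kp 1.57 [226.9 141.8] [108.  165.9]
kp 1.9 [229.6 145.2] [108.6 141.7]
128 .............########........oooooo..ooo.............................................
130 ..............#########.oooooooooo.....oo............................................
132 ................########.oooo.........ooo............................................
134 ..............ooo.#########............oo............................................
136 .........oooooooo..##########.....oooooooo...........................................
138 .....oooooooooo.....##########.oooooooo..............................................
140 .......ooo...........##########.o................oo..................................
142 ...................ooooo.###########.............ooo.................................
144 ....#.........ooooooooooo...###########..........ooo.................................
146 ............oooooooo...........######
[... 428 characters left out ...]
.......oooooooo........############ooooooo.......oo...................
158 .................#.....ooo..............#..#######.oo.................oo.............
160 ...................#.........oo.......oooooo.#####..ooooo...........ooooooo..........
162 ....................#............oooooooooo........ooooooo...........ooo.oooo........
164 .......................#.....oooooooooo..............oo...........oooooo....ooo......
166 ...............................ooo.....................#........ooooooo.......ooo....
168 ..........................#............................###...................ooo.....
170 .....................................................oo.####..................ooo....
```

The scene mask shows the driver's bar from (178,143) to (199,160), matching the prediction for hung at 216 mm. The keeper is still open, with its end near (229,146). Next I straighten the tool, shut the fingers and go outside the keeper.

```bash
python3 -m jog '[[[0,0,0.005,0.5,7,0,255],[-0.02,0.03,0.005,0.9,13,0,255],[-0.04,0.06,0.005,1.3,18,0,255],[-0.058,0.086,0.005,1.3,18.3,0,255],[-0.058,0.086,0.005,1.3,18.3,0,255],[-0.058,0.086,0.005,1.3,18.3,0,255]]]'
python3 -c "
from h import *
go(-.08,.075,.203)"
```

```text
clock: 17.02
eef_pos: [0.5238, -0.0184, 0.3362]
tool_rot: [0.731, 0.683, -0.003, -0.003]
ft_force: [0.0, -0.7, -0.3]
grip_width: -0.0003
17.02 tcp [ 0.5238 -0.0184  0.3362] slot xy [-0.0829, 0.0766] jaw deg -3.88 z [-0.008  0.    -1.   ] F [ 0.  -0.7 -0.3] w -0.0003
shift [ 0.0028 -0.0018 -0.1332]
```

```bash
python3 -m jog '[[[0,0,-0.04,0,0,0,255],[0,0,-0.08,0,0,0,255],[0,0,-0.115,0,0,0,255],[0,0,-0.133,0,0,0,255],[0,0,-0.133,0,0,0,255],[0,0,-0.133,0,0,0,255]]]'
python3 - <<'E'
from h import *
p=st()
for q in((-.085,.055),(-.089,.038),(-.0927,.0249),(-.0909,.0077),(-.0806,-.0093),(-.0669,-.0189),(-.0565,-.021)):
    w=S+q[0]*X+q[1]*Y;print((w-p[:2]).round(4))
E
```

```text
clock: 17.52
eef_pos: [0.5236, -0.0204, 0.2037]
tool_rot: [0.732, 0.681, -0.003, -0.003]
ft_force: [-0.1, -0.6, 0.4]
grip_width: -0.0001
17.52 tcp [ 0.5236 -0.0204  0.2037] slot xy [-0.0829, 0.0746] jaw deg -4.1 z [-0.008  0.    -1.   ] F [-0.1 -0.6  0.4] w -0.0001
[-0.0035 -0.0194]
[-0.0087 -0.036 ]
[-0.0133 -0.0488]
[-0.0128 -0.0661]
[-0.0037 -0.0838]
[ 0.0093 -0.0944]
[ 0.0195 -0.0972]
```

```bash
python3 -m jog '[[[-0.0035,-0.019,0,0,0,0,255],[-0.009,-0.036,0,0,0,0,255],[-0.013,-0.049,0,0,0,0,255],[-0.013,-0.066,0,0,0,0,255],[-0.004,-0.084,0,0,0,0,255],[0.009,-0.094,0,0,0,0,255],[0.02,-0.097,0,0,0,0,255],[0.02,-0.097,0,0,0,0,255],[0.02,-0.097,0,0,0,0,255],[0.02,-0.097,0,0,0,0,255]]]'
python3 -c "
from h import *
st()"
```

```text
clock: 18.35
eef_pos: [0.5407, -0.1181, 0.2065]
tool_rot: [0.732, 0.681, -0.005, -0.003]
ft_force: [-12.6, -2.5, 4.4]
grip_width: 0.0001
18.35 tcp [ 0.5407 -0.1181  0.2065] slot xy [-0.0589, -0.0217] jaw deg -4.16 z [-0.012 -0.002 -1.   ] F [-12.6  -2.5   4.4] w 0.0001
```

It is pressing at 12.6 N against the shut stop. Backing off straight out, up and aside, then checking by mask.

```bash
python3 -m jog '[[[-0.03,0.002,0,0,0,0,255],[-0.06,0.004,0,0,0,0,255],[-0.06,0.004,0.04,0,0,0,255],[-0.06,0.004,0.08,0,0,0,255],[-0.1,0.004,0.1,0,0,0,255],[-0.14,0.004,0.1,0,0,0,255],[-0.17,0.004,0.1,0,0,0,255],[-0.17,0.004,0.1,0,0,0,255],[-0.17,0.004,0.1,0,0,0,255]]]'
python3 - <<'E'
from h import *
st();t=bot.camera("top");s=bot.camera("scene");cv2.imwrite("pics/t17.png",t);cv2.imwrite("pics/s17.png",s)
m=bot.camera_model("top");ms=bot.camera_model("scene")
def asc(im,r0,r1,c0,c1,sr=1):
    for r in range(r0,r1,sr):print(r,''.join('#' if im[r,q].max()<60 else ('o' if im[r,q].min()>105 and int(im[r,q].max())-int(im[r,q].min())<45 else '.') for q in range(c0,c1)))
print("top, cols 270..400");asc(t,140,194,270,400)
print("pred bar",[proj(m,np.r_[S+.01*X+y*Y,.222]).round(1).tolist() for y in(-.048,.048)],"keeper end shut",proj(m,np.r_[S-.044*X-.034*Y,.215]).round(1),"hinge",proj(m,np.r_[S-.044*X+.024*Y,.215]).round(1))
print("scene");asc(s,126,200,150,235,2)
t0=cv2.imread("pics/top0.png");s0=cv2.imread("pics/scene0.png")
for a,b,mm,n in((t0,t,m,"top"),(s0,s,ms,"scene")):
    for nm,p,h in(("hammer",(.616,.006,.216),14),("spanner",(.605,-.211,.216),14),("screw",(.491,.265,.135),10),("bottle",(.411,.078,.06),12)):
        u=proj(mm,p).astype(int);tm=a[u[1]-h:u[1]+h,u[0]-h:u[0]+h];W=b[u[1]-h-8:u[1]+h+8,u[0]-h-8:u[0]+h+8]
        r=cv2.matchTemplate(W,tm,cv2.TM_CCOEFF_NORMED);_,v,_,l=cv2.minMaxLoc(r);print(n,nm,round(v,3),np.array(l)-8)
E
```

```text
clock: 19.1
eef_pos: [0.3743, -0.1132, 0.3077]
tool_rot: [0.732, 0.681, -0.0, 0.001]
ft_force: [1.0, -0.2, 0.6]
grip_width: -0.0001
19.1 tcp [ 0.3743 -0.1132  0.3077] slot xy [-0.2252, -0.0287] jaw deg -4.12 z [ 0.001 -0.001 -1.   ] F [ 1.  -0.2  0.6] w -0.0001
top, cols 270..400
140 .#....###.........................................................................................................................
141 ......................##..........................................................................................................
142 ...............ooo..........####..................................................................................................
143 ...............oooo..............oo..#.....###....................................................................................
144 ...............oooo.............oooo...............##.............................................................................
145 ...............ooo..............oooo....................ooo.......###.............................................................
146 .....
[... 9390 characters left out ...]
.................#......oo................................
190 .....................................................................................
192 ...............................................##....................................
194 ....................................................................o................
196 ....................................................................o................
198 .....................................................................................
top hammer 0.998 [0 0]
top spanner 0.986 [0 0]
top screw 0.999 [0 0]
top bottle 0.998 [0 0]
scene hammer 0.909 [0 0]
scene spanner 0.967 [0 0]
scene screw 0.966 [0 0]
scene bottle 0.999 [0 0]
```

```bash
python3 -c "
from h import *
bot.job_done();print(bot.get_obs()['clock'])"
```

```text
the job is handed in; nothing more can be done
the job is handed in; nothing more can be done
```

The driver now hangs by its crossbar on the middle hook pair, with the keeper shut in front of it. I handed the job in at about 19 s. No verdict is reported, so what follows rests on my own checks.

**What went wrong on the way:** On the first carry, I brought the shaft in too low from the left and it swept the open keeper partly shut. The insertion then jammed at about 84 N, which is under the 120 N wrist limit. It also rolled the driver about 18° in the fingers.

**How I fixed it:**
1. I tilted the tool until the shaft was upright again.
2. I lowered the shaft behind the keeper and pulled it open to about 1.9 rad.
3. I went in again and hung the driver, released it, and pushed the keeper shut until it pressed on its stop at about 13 N.

**Last checks (top and scene cameras):**
- **Driver:** the crossbar lies across both prongs within about 5 mm of centre and square to the rack. Its outline in both views fits the hung height. I did not measure the hanging shaft's angle separately.
- **Keeper:** shut, parallel to the neighbouring keepers in the top view.
- **Hammer, spanner, screwdriver and bottle:** image matching found no shift (0 px) in either view.
- **Robot:** clear of everything at hand-in.

**Weak points:** my prong positions from the wrist and top cameras differed by 2–3 mm. The match scores in the scene view were also lower (0.91 for the hammer, 0.97 for the spanner and screwdriver), though none showed a shift.

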